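Unstack the bath caddy and push its top tray home against the upstand

ROBOT

A 6-joint arm with a two-finger parallel gripper is mounted at the origin on the work surface. World frame = base frame: x ahead of the robot, y to its left, z up, the work surface at z = 0. Lengths are in m, angles in rad, forces in N, time in s.
With the tool pointing down it reaches from about 0.325 to 0.875 m from the base axis. Payload 4.4 kg.
Tool frame: the origin (TCP) lies on the centre line of the jaws, within the pads' length; the fingertips stand 8 mm ahead of it and the grasp point (between the pads) lies 11 mm behind it; z points along the fingers, y is the line along which they close (so a half turn about z gives the same grasp; the last joint's range is limited). The gripper opens to 85 mm and grips with 20 to 120 N. Pads are 22 mm wide; open, the fingers measure 114 mm over their backs; the gripper's body (76 mm by 85 mm) begins 54 mm behind the grasp point. The pads swing forward as they close: fully open they stand 13 mm farther back than shut.
Start: joints at [-1.335, 0.207, 1.542, -0, 1.393, -0.15], TCP at [0.216, -0.533, 0.239] pointing down, gripper open.
Joint ranges: [-2.73, 2.73], [-0.86, 2.22], [0.23, 2.46], [-1.11, 4.25], [0.08, 2.63], [-2.82, 2.82]. Speed limits (rad/s): [2.79, 2.79, 3.14, 3.14, 3.14, 3.14].

INTERFACE

Orientations are given as [roll, pitch, yaw] about the fixed x, y, z axes, in that order (R = Rz(yaw) Ry(pitch) Rx(roll)).
In Python, from cell import * gives the robot as it stands.
- The arm moves only by the tool play_rows, never from a script. Its argument "motion" is a list of rows, each an object of numbers: "tx", "ty", "tz": the shift along the tool's x, y, z in cm; "spin": the turn about the tool's z in degrees; "grip": the opening in per cent of the stroke, from 0 (shut) to 100 (fully open). A call has 1 to 5 rows; each row is the pose to reach, as a shift and turn from the pose commanded when the call began, along the tool's axes at that moment; what a row does not reach only later rows make up. A row lasts 1/10 s, in which the tool goes at most 50 mm and 8.59 degrees, less where a joint would pass 70% of its speed; a pose out of reach is approached as far as the arm can. A call with a gripper value outside its range is refused whole. The fingers move at their own pace and stop on an object; "grip_force" is the grip in N (left out, the last holds). Time passes only in rows, so rows that repeat a pose let the fingers close. It gives the time, the measured TCP pose, the force, the opening and the grip force at its end, in the units of the state.
- read_state(): the state, without advancing time (a new reading comes with each control period).
- snapshot(name): name is "side" or "top"; returns a dict with "pixels" (480x640x3 uint8, red, green, blue), "fovy" (degrees; the focal length in pixels is half the picture's height over the tangent of half this angle, whatever the lens; pixels are square), "cx", "cy" (the principal point, pixels), "xyz" and "orientation" of the camera in the world. Camera axes: x right, y up, looking along -z (the intrinsics and any distortion apply to the point x, -y, -z); pixel columns grow to the right and rows downward; lengths in m; the calibration is good to about 2 mm. A picture is of the moment at which its call begins. There is no depth.
- sign_off(): hands the job in; it is judged then, once.
Trained networks look in a picture, given as the dict that the camera call returned (one of the last four; its "shot" number tells which), for a name from the list of things; names that differ only in an ending like _2 or _b are one class to them, and where a whole thing is asked for, a point or a joint stands for the part that bears it (a point fixed in the world has none). Each returns a list of dicts, best first, with "score" (0 to 1); they miss things now and then, are a little off and sometimes report something else, mostly with a low value. They report only what shows in the picture. A call takes as long as a camera call. They do not tell look-alikes from the thing itself.
- silhouettes(target, picture): "pixels" (480x640 bool, what is visible of it) and "at" ([row, column] in pixels, amid what is visible of it).
- pinpoint(target, picture): "at" ([row, column] in pixels: a listed point, or the origin of a listed thing).
The state is a dict: "t": time; "joint_positions": joint angles; "dq": joint speeds; "tau": joint torques, N m; "tool_pos": TCP position; "ee_rot": TCP orientation; "force": force on the tool from outside, world axes, zero at the start; "moment": the same for the moment, N m; "width": finger opening in m; "gripper_force": force on a finger pad.
Only numpy, scipy, OpenCV 4.12 (cv2) and the standard library are available. Lean on these libraries where they do the work, as an engineer would, in place of code of your own. Each camera call takes 0.05 s, during which the arm holds its last target. There are 200 camera calls.

TASK

Lift the loaded top tray of the pink caddy straight up off the bottom tier it is stuck in, keeping it level, and stand it gently on the clear ledge beside the caddy, a few fingers' width short of the tiled upstand. Let go of it, then push it back under the grab rail until it sits flush and square against the upstand. The bottle and the tin stay standing in the tray, and the soap, hairbrush, hair clip and shampoo bottle are left where they are.

Things in the scene. Friction and masses are not known exactly. Their poses are not given: they have to be found in the camera images.
- tray_center (a point): Middle of the pink top tray (centre in plan, 80 mm above its underside); z up, x along the handle, y along the long side. The tray is loose: 150 mm (x) by 200 mm (y), outer walls 60 mm high and upright at the top 38 mm; below that a smaller foot, 138 x 188 mm and 22 mm high, is nested in the bottom tier. A divider along x at y = 0 carries the handle and parts the tray in two compartments. Loaded weight about 0.6 kg.
- tray_handle (a point): Centre of the tray's handle bar, 70 mm above tray_center and 150 mm above the tray's underside; same axes. The bar runs along x, 118 mm long, 18 mm thick (y), 20 mm high; free space under it for 70 mm along the middle 80 mm. Everything that stands in the tray is at least 30 mm lower than the underside of the bar.
- tray: The same top tray; origin at the centre of its underside, axes as tray_center. On the ledge the underside is at height 0; in the stack it is 63 mm above the ledge.
- bottom_tier: Pink slatted bottom tier, stuck fast to the ledge, left, middle or right; origin at the ledge under its centre, z up, y along its long side. 150 (x) by 200 (y) by 85 mm high, open on top. The tray's foot sits 22 mm deep in it with 2 mm play, gripped by a springy tongue at each end: drawing it out takes 6 to 13 N beyond the weight, straight up, most at the start: grip the handle firmly.
- upstand: Tiled upstand at the back of the ledge, 104 mm high, 1 m long; origin at the foot of its front face, half-way along; x points into the wall (away from the robot), y along the face, z up. A steel grab rail, 22 mm thick, runs along it, axis 55 mm in front of the face and 205 mm above the ledge, brackets at y = +-400 mm. The tray with its handle (160 mm high) passes under it, a gripper on the handle does not.
- conditioner: Closed conditioner bottle, 52 mm diameter, 105 mm tall, standing in one compartment of the tray; origin at the centre of its underside, z its own axis.
- tin: Round aluminium tin, 68 mm diameter, 40 mm high, standing in the other compartment; origin at the centre of its underside, z its own axis.
- soap: Yellow soap bar, 85 x 55 x 28 mm, lying in the bottom tier; origin at the centre of its underside. Leave it.
- hairbrush: Wooden hairbrush lying across the ledge (left, middle or right, level with the caddy, well short of the upstand), bristles up; 200 mm long (x), 58 mm wide, 32 mm high; origin at the ledge under its middle. Leave it.
- hair_clip: Black claw clip on the ledge in the third of these places, 80 x 36 mm, 45 mm high; origin at the ledge under its middle. Leave it.
- shampoo: Shampoo bottle standing within 90 mm of the upstand, near the middle of its length, 58 mm diameter, 165 mm tall; origin at the centre of its underside. Leave it.
Mind the look-alikes: they are no part of the job. Leave any black look-alike of the tray alone. Several things have the shape of the tin; the one meant has the colours described above.

How it is judged:
By the outcome, as a careful person would: the job done as asked, in the order asked, and still so for the second after the job is handed in, with the robot touching nothing.
It also fails if it takes over 70 s, if anything falls off the work surface, if the arm or the gripper's body presses on something with over 40 N, if the wrist force passes 120 N, or if a joint passes its speed limit or range.

## Working session

There is one attempt and no reset: what is moved stays moved. The work goes in short steps, Python scripts to look and compute and a tool call to move; the robot and the scene stay as the last step left them, time stands still between calls to the robot, and variables do not carry over. Pictures are saved under pics/ and viewed, at most 10 in all, crops included, and the job is handed in when it is done.

Besides the shell and the picture viewer there is one more tool, called as name(argument=value, ...) on one line, values as JSON. play_rows: Moves the arm, as the interface text tells. Its arguments: {"type":"object","properties":{"motion":{"type":"array","items":{"type":"object","properties":{"tx":{"type":"number"},"ty":{"type":"number"},"tz":{"type":"number"},"spin":{"type":"number"},"grip":{"type":"number"}}}},"grip_force":{"type":"number"}},"required":["motion"]}

```bash
ls; mkdir -p pics; cat > h.py <<'E'
from cell import *
import numpy as np, cv2
from scipy.spatial.transform import Rotation as R
def cam(p):
    f=240/np.tan(np.radians(p['fovy'])/2)
    o=np.array(p['orientation'],float)
    M=R.from_euler('xyz',o).as_matrix() if o.shape==(3,) else (o if o.shape==(3,3) else None)
    return f,M,np.array(p['xyz'])
def ray(p,rc):
    f,M,c=cam(p); d=p.get('distortion'); u=np.array([[[rc[1],rc[0]]]],float)
    K=np.array([[f,0,p['cx']],[0,f,p['cy']],[0,0,1]])
    q=cv2.undistortPoints(u,K,None if d is None else np.array(d,float))[0,0]
    return c,M@np.array([q[0],-q[1],-1])
def atz(p,rc,z):
    c,v=ray(p,rc); return c+v*(z-c[2])/v[2]
def tri(p1,a,p2,b):
    c1,v1=ray(p1,a);c2,v2=ray(p2,b)
    s=np.linalg.lstsq(np.c_[v1,-v2],c2-c1,rcond=None)[0]
    x,y=c1+s[0]*v1,c2+s[1]*v2
    return (x+y)/2,np.linalg.norm(x-y)
def save(p,n): cv2.imwrite('pics/'+n,p['pixels'][:,:,::-1])
E
python3 - <<'E'
from h import *
S=snapshot('side');T=snapshot('top')
for n,p in(('s1.png',S),('t1.png',T)):
    save(p,n);print({k:v for k,v in p.items() if k!='pixels'})
for t in ['tray_handle','tray_center','upstand','bottom_tier','conditioner','tin','shampoo','hairbrush','hair_clip']:
    for n,p in(('S',S),('T',T)):
        print(t,n,[(np.round(d['at']),round(d['score'],2)) for d in pinpoint(t,p)])
print(read_state())
E
```

```text
pics
{'fovy': 48.17912146234958, 'cx': 318.30588789940475, 'cy': 245.29075071035192, 'xyz': array([-0.18538446,  0.80911597,  0.7536508 ]), 'orientation': array([ 1.05393621,  0.00246982, -2.42320658]), 'shot': 1}
{'fovy': 48.3440139111373, 'cx': 330.4839534269333, 'cy': 235.26374675927306, 'xyz': array([0.43721502, 0.0110774 , 1.18594482]), 'orientation': array([ 0.07114752,  0.00260497, -1.60054027]), 'shot': 2}
tray_handle S [(array([228., 343.]), 0.58)]
tray_handle T [(array([373., 466.]), 0.89)]
tray_center S [(array([259., 342.]), 0.94)]
tray_center T [(array([264., 337.]), 0.84), (array([368., 458.]), 0.79)]
upstand S [(array([254., 243.]), 0.96), (array([270., 400.]), 0.5)]
upstand T [(array([106., 330.]), 0.77)]
bottom_tier S [(array([310., 338.]), 0.9), (array([298., 321.]), 0.36)]
bottom_tier T [(array([263., 337.]), 0.22)]
conditioner S [(array([301., 325.]), 0.77), (array([259., 340.]), 0.57)]
conditioner T [(array([268., 305.]), 0.97)]
tin S [(array([278., 353.]), 0.83), (array([283., 279.]), 0.66), (array([254., 242.]), 0.62)]
tin T [(array([267., 355.]), 0.62)]
shampo
[... 207 characters left out ...]
p T [(array([266., 451.]), 0.73)]
{'t': 1.0, 'joint_positions': array([-1.33551841e+00,  2.06568426e-01,  1.54148731e+00,  6.71941031e-06,
        1.39349143e+00, -1.50489427e-01]), 'dq': array([ 0.00053457, -0.00101944,  0.00060016, -0.00029854, -0.00071596,
        0.00167432]), 'tau': array([-6.41056358e-04, -3.83063865e+01, -2.91976351e+01, -3.41819796e-04,
        8.46546955e-04,  2.52389874e-06]), 'tool_pos': array([ 0.21635536, -0.5327567 ,  0.23930565]), 'ee_rot': array([3.14154670e+00, 2.78906235e-07, 3.85766159e-01]), 'force': array([-1.30748393,  0.58703554, -0.18414763]), 'moment': array([-0.00684378,  0.01093706, -0.00443843]), 'gripper_force': 0.0, 'width': 0.08512756888964527}
```

View pics/s1.png

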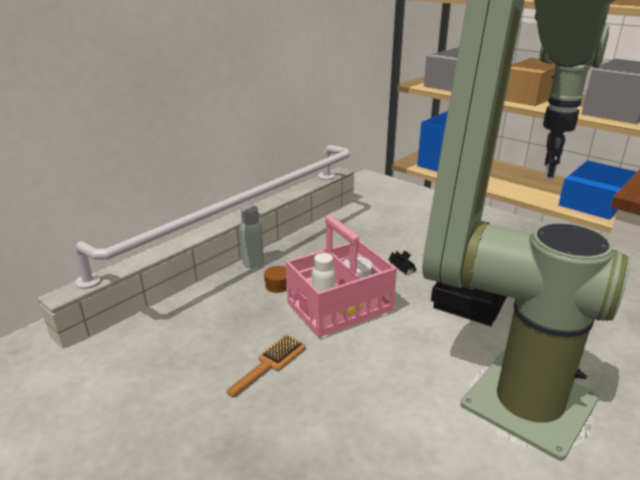

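View pics/t1.png

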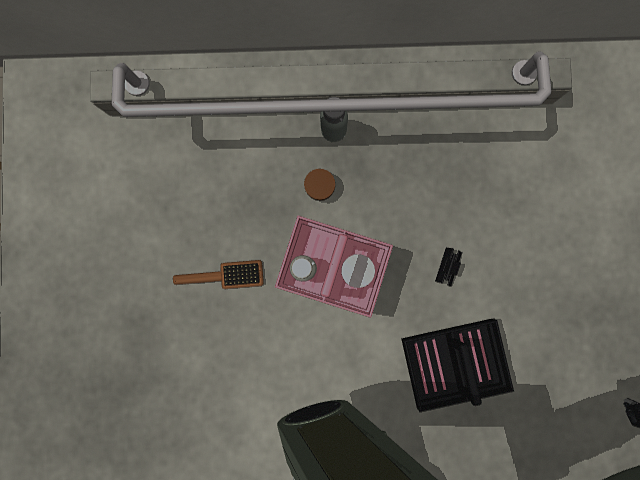

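The side view shows the pink caddy at (340,285), with a black look-alike at (470,300) that I'll leave alone. The brush is on the left, the clip on the right and the shampoo near the middle of the upstand. A brown cylinder at top (320,184) has the tin's shape. The real tin is the silver one at top (358,268), inside the pink tray.

```bash
cat > m.py <<'E'
from h import *
S=snapshot('side');T=snapshot('top')
def sil(t,p):
    return [(d['score'],np.round(d['at']),d['pixels']) for d in silhouettes(t,p)]
if __name__=='__main__':
    for n,p,v in(('S',S,1),('T',T,1)):
        for t in ['tray','tray_handle','upstand']:
            print(n,t,[(round(a,2),b,m.sum()) for a,b,m in sil(t,p)])
    # pink mask in top: hull of rim
    hsv=cv2.cvtColor(T['pixels'],cv2.COLOR_RGB2HSV)
    m=((hsv[...,0]>160)&(hsv[...,1]>70)&(hsv[...,2]>90)).astype(np.uint8)
    m[310:]=0
    c=np.vstack([k for k in cv2.findContours(m,0,2)[0] if len(k)>5])
    h=cv2.convexHull(c); q=cv2.approxPolyDP(h,8,True)[:,0]
    print('hull',q.tolist())
    for z in (.123,):
        w=np.array([atz(T,(r,cc),z)[:2] for cc,r in q]);print(w.round(3).tolist(),np.linalg.norm(w-np.roll(w,-1,0),axis=1).round(3))
    for n,a,b in (('center',(259,342),(264,337)),('cond',(301,325),(268,305)),('cond2',(259,340),(268,305))):
        x=tri(S,a,T,b);print(n,x[0].round(3),round(x[1],3))
    for n,rc,z in (('shampoo',(130,332),0),('shampT',(104,333),.165),('brush',(275,215),0),('clip',(266,451),0),('brown',(184,320),.04)):
        print(n,atz(T,rc,z).round(3))
    for n,rc in (('shampoo',(264,254)),('upst',(254,243)),('clip',(269,400)),('brown',(283,277))): print(n,atz(S,rc,0).round(3))
    # upstand foot and top front edge in top view; ends
    for n,rc,z in (('topL front',(101,91),.104),('topR front',(93,571),.104),('footL',(115,112),0),('footR',(105,572),0)): print(n,atz(T,rc,z).round(3))
    for n,rc,z in (('Sfoot near',(347,66),0),('Sfoot far',(206,357),0),('Stop near',(321,60),.104),('Stop far',(182,359),.104)): print(n,atz(S,rc,z).round(3))
    c=T['pixels'][60:330,160:500];cv2.imwrite('pics/t1c.png',cv2.resize(c[:,:,::-1],(755,600),interpolation=cv2.INTER_CUBIC))
    c=S['pixels'][190:350,220:430];cv2.imwrite('pics/s1c.png',cv2.resize(c[:,:,::-1],(787,600),interpolation=cv2.INTER_CUBIC))
E
python3 m.py
```

```text
S tray [(0.96, array([272., 340.]), np.int64(4414))]
S tray_handle [(0.96, array([272., 346.]), np.int64(4333)), (0.92, array([304., 467.]), np.int64(2152))]
S upstand [(0.85, array([252., 178.]), np.int64(18285)), (0.68, array([270., 342.]), np.int64(4289))]
T tray [(0.83, array([366., 457.]), np.int64(7595)), (0.79, array([263., 331.]), np.int64(6244))]
T tray_handle [(0.77, array([363., 453.]), np.int64(7540)), (0.57, array([259., 330.]), np.int64(6056))]
T upstand [(0.86, array([ 85., 332.]), np.int64(22595))]
hull [[392, 245], [372, 309], [275, 286], [297, 216]]
[[0.49, -0.11], [0.365, -0.066], [0.416, 0.124], [0.554, 0.077]] [0.133 0.197 0.146 0.198]
center [ 0.455 -0.     0.133] 0.002
cond [0.449 0.066 0.056] 0.004
cond2 [0.437 0.053 0.165] 0.031
shampoo [0.76  0.001 0.   ]
shampT [ 0.766 -0.001  0.165]
brush [0.441 0.27  0.   ]
clip [ 0.446 -0.253  0.   ]
brown [0.631 0.031 0.04 ]
shampoo [0.752 0.001 0.   ]
upst [ 0.814 -0.015  0.   ]
clip [ 0.443 -0.234  0.   ]
brown [0.641 0.026 0.   ]
topL front [0.807 0.498 0.104]
topR front [ 0.794 -0.494  0.104]
footL [0.809 0.498 0.   ]
footR [ 0.8   -0.543  0.   ]
Sfoot near [0.807 0.496 0.   ]
Sfoot far [ 0.764 -0.466  0.   ]
Stop near [0.754 0.509 0.104]
Stop far [ 0.733 -0.43   0.104]
```

View pics/t1c.png

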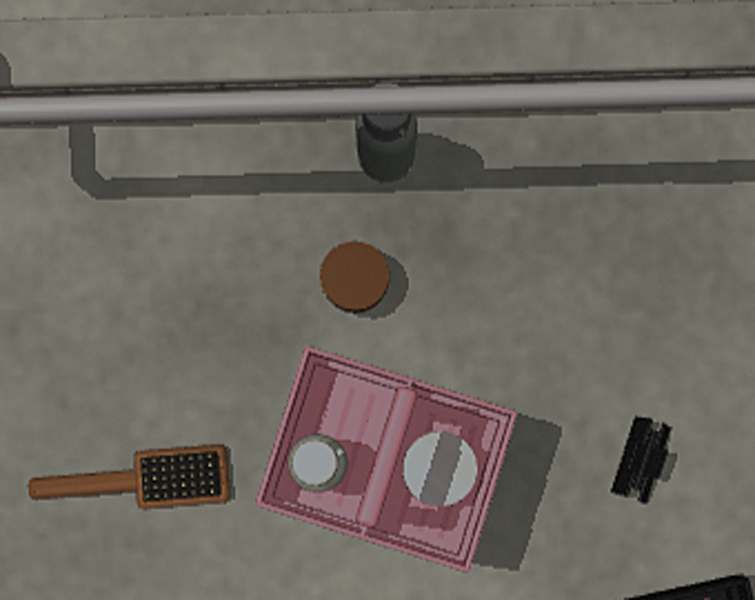

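View pics/s1c.png

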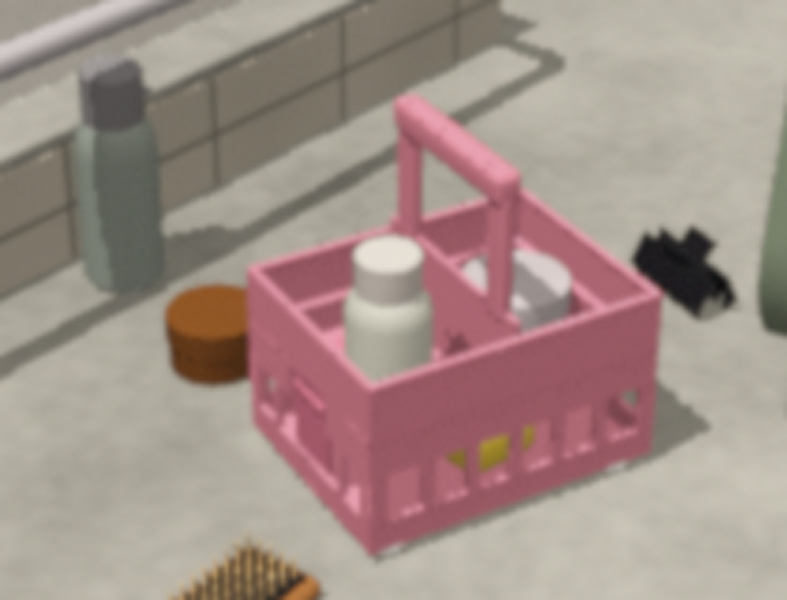

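The crops confirm the target: the pink tray with the silver tin and bottle, handle in S from about (218,329) to (240,355). The brown cylinder is outside the tray, and the black tray is the look-alike. Next I'll refine the handle pose and the upstand face.

```bash
python3 - <<'E'
from m import *
hsv=cv2.cvtColor(T['pixels'],cv2.COLOR_RGB2HSV)
m=((hsv[...,0]>160)&(hsv[...,1]>70)&(hsv[...,2]>80)).astype(np.uint8); m[322:]=0;m[:,400:]=0
c=np.vstack([k for k in cv2.findContours(m,0,2)[0] if len(k)>20])
q=cv2.approxPolyDP(cv2.convexHull(c),8,True)[:,0]
w=np.array([atz(T,(r,k),.123)[:2] for k,r in q]);print(q.tolist(),w.round(3).tolist(),np.linalg.norm(w-np.roll(w,-1,0),axis=1).round(3),w.mean(0).round(4))
b=np.array([atz(T,(a+.5,k),.123)[:2] for k,a in cv2.convexHull(c)[:,0]],np.float32);print(cv2.minAreaRect(b))
# handle bar in top crop (2.22x): ends
for z in(.213,.223):
  for e in ((60+387/2.222,160+401/2.222),(60+522/2.222,160+370/2.222)): print('bar T',z,atz(T,e,z).round(4))
print('bar S',atz(S,(228,343),.213).round(4),'ends',[atz(S,e,.223).round(4) for e in ((190+98/3.748,220+408/3.748),(190+180/3.748,220+510/3.748))])
# upstand front face from side view: foot line points found by gradient; print columns
g=cv2.cvtColor(S['pixels'],cv2.COLOR_RGB2GRAY)
up=[k for a,b,k in sil('upstand',S)][0]
P=[]
for k in list(range(80,235,10))+list(range(270,320,8)):
    r=np.where(up[:,k])[0].max(); P.append(atz(S,(r+.5,k),0)[:2])
print(np.round(P,3).tolist()); 
a=np.polyfit(np.array(P)[:,1],np.array(P)[:,0],1);print('face x=',a)
E
```

```text
[[297, 216], [392, 245], [370, 316], [275, 286]] [[0.554, 0.077], [0.49, -0.11], [0.351, -0.062], [0.416, 0.124]] [0.198 0.147 0.197 0.146] [0.4526 0.0075]
((0.4512850344181061, 0.007304482161998749), (0.1992342472076416, 0.1493331342935562), 70.86701965332031)
bar T 0.213 [ 0.5081 -0.0067  0.213 ]
bar T 0.213 [0.3986 0.0219 0.213 ]
bar T 0.223 [ 0.5073 -0.0065  0.223 ]
bar T 0.223 [0.399  0.0218 0.223 ]
bar S [0.4511 0.002  0.213 ] ends [array([ 0.4983, -0.0064,  0.223 ]), array([0.3914, 0.0338, 0.223 ])]
[[0.807, 0.464], [0.807, 0.441], [0.807, 0.417], [0.806, 0.393], [0.809, 0.366], [0.808, 0.341], [0.808, 0.314], [0.804, 0.29], [0.807, 0.26], [0.81, 0.229], [0.806, 0.202], [0.805, 0.172], [0.808, 0.138], [0.808, 0.106], [0.803, 0.076], [0.807, 0.038], [0.808, -0.113], [0.808, -0.146], [0.807, -0.178], [0.807, -0.212], [0.802, -0.242], [0.801, -0.278], [0.805, -0.32]]
face x= [0.00345781 0.80601768]
```

play_rows(motion=[{"tz": -5},{"tz": -8},{"tz": -8}])

```text
validation failed for argument at $.mo...
```

play_rows(motion=[{"tx": 0,"ty": 0,"tz": -5,"spin": 0,"grip": 100},{"tx": 2,"ty": -2,"tz": -8,"spin": 0,"grip": 100},{"tx": 5,"ty": -5,"tz": -8,"spin": 0,"grip": 100},{"tx": 8.5,"ty": -8.5,"tz": -8,"spin": 0,"grip": 100},{"tx": 12,"ty": -12,"tz": -8,"spin": 0,"grip": 100}], grip_force=60)

```text
t: 2.05
tool_pos: [0.2827, -0.3751, 0.3197]
ee_rot: [3.141, -0.0, 0.384]
force: [0.8, 0.2, 0.6]
width: 0.0855
gripper_force: 0.0
```

play_rows(motion=[{"tx": 3.5,"ty": -3.5,"tz": 0,"spin": 8,"grip": 100},{"tx": 7,"ty": -7,"tz": 0,"spin": 16,"grip": 100},{"tx": 10.5,"ty": -10.5,"tz": 0,"spin": 24,"grip": 100},{"tx": 14,"ty": -14,"tz": 0,"spin": 32,"grip": 100},{"tx": 17.5,"ty": -17.5,"tz": 0,"spin": 40,"grip": 100}])

```text
t: 2.55
tool_pos: [0.3688, -0.1726, 0.3196]
ee_rot: [3.141, -0.001, -0.262]
force: [1.5, -0.6, -0.6]
width: 0.0852
gripper_force: 0.0
```

```bash
cat > go.py <<'E'
import sys; from h import *
s=read_state(); x,y,z,yaw=map(float,sys.argv[1:5])
p=np.array(s['tool_pos']); d=R.from_euler('xyz',s['ee_rot']).as_matrix().T@(np.array([x,y,z])-p)
cy=np.degrees(s['ee_rot'][2]); print('t',s['t'],'pos',p.round(4),'yaw',cy.round(2),'-> txyz cm',(d*100).round(2),'spin',round(cy-yaw,2),'F',np.round(s['force'],1))
E
python3 go.py .452 .006 .32 -19.1
```

```text
t 2.55 pos [ 0.3688 -0.1726  0.3196] yaw -15.04 -> txyz cm [  3.4  -19.41  -0.04] spin 4.06 F [ 1.5 -0.6 -0.6]
```

play_rows(motion=[{"tx": 0.6,"ty": -4.5,"tz": 0,"spin": 1.2,"grip": 100},{"tx": 1.2,"ty": -9,"tz": 0,"spin": 1.2,"grip": 100},{"tx": 1.8,"ty": -13.5,"tz": 0,"spin": 1.2,"grip": 100},{"tx": 2.2,"ty": -17,"tz": 0,"spin": 1.2,"grip": 100},{"tx": 2.2,"ty": -17,"tz": 1,"spin": 1.2,"grip": 100}])

```text
t: 3.05
tool_pos: [0.4347, -0.0122, 0.3107]
ee_rot: [-3.14, -0.004, -0.272]
force: [-0.1, -2.1, 0.1]
width: 0.0851
gripper_force: 0.0
```

```bash
python3 go.py .452 .006 .2 -19.1;python3 - <<'E'
from h import *
S=snapshot('side');T=snapshot('top')
a=np.hstack([S['pixels'][120:320,240:440],T['pixels'][180:380,230:430]])
cv2.imwrite('pics/a2.png',cv2.resize(a[:,:,::-1],(800,400),interpolation=cv2.INTER_CUBIC))
E
python3 go.py .452 .006 .2 -19.1
```

```text
t 3.05 pos [ 0.4347 -0.0122  0.3107] yaw -15.58 -> txyz cm [ 1.14 -2.2  11.08] spin 3.52 F [-0.1 -2.1  0.1]
t 3.15 pos [ 0.4321 -0.0149  0.3078] yaw -15.82 -> txyz cm [ 1.37 -2.57 10.78] spin 3.28 F [ 0.5 -0.1 -0.2]
```

View pics/a2.png

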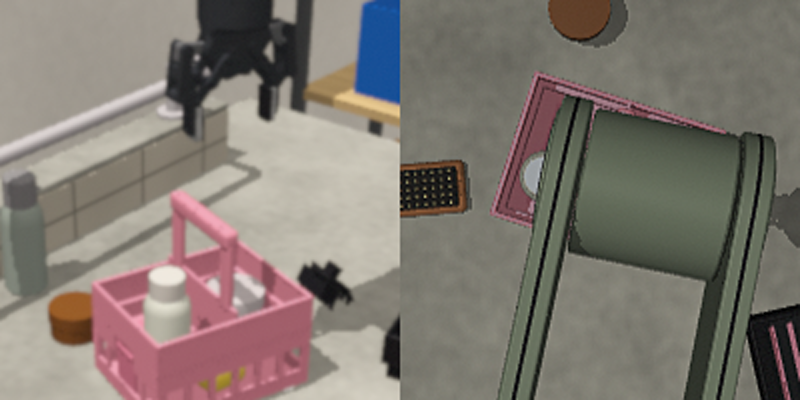

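The gripper is above the handle and slightly short. I'll centre it, then descend.

play_rows(motion=[{"tx": 1.4,"ty": -2.7,"tz": 0,"spin": 3.3,"grip": 100},{"tx": 1.4,"ty": -2.7,"tz": 0,"spin": 3.3,"grip": 100},{"tx": 1.4,"ty": -2.7,"tz": 3,"spin": 3.3,"grip": 100},{"tx": 1.4,"ty": -2.7,"tz": 3,"spin": 3.3,"grip": 100},{"tx": 1.4,"ty": -2.7,"tz": 3,"spin": 3.3,"grip": 100}])

```text
t: 3.65
tool_pos: [0.453, 0.0055, 0.279]
ee_rot: [3.141, 0.002, -0.338]
force: [0.3, -0.1, -0.5]
width: 0.0856
gripper_force: 0.0
```

```bash
python3 - <<'E'
from h import *
S=snapshot('side');T=snapshot('top')
print([(np.round(d['at'],1),round(d['score'],2),atz(S,d['at'],.213).round(4)) for d in pinpoint('tray_handle',S)])
a=S['pixels'][150:300,270:420]
cv2.imwrite('pics/a3.png',cv2.resize(a[:,:,::-1],(600,600),interpolation=cv2.INTER_CUBIC))
E
python3 go.py .452 .0075 .2 -19.1
```

```text
[(array([228.1, 341.7]), 0.86, array([0.4529, 0.0042, 0.213 ]))]
t 3.8 pos [0.4544 0.0058 0.2807] yaw -19.31 -> txyz cm [-0.3  -0.08  8.07] spin -0.21 F [-0.2  0.1 -0.7]
```

View pics/a3.png

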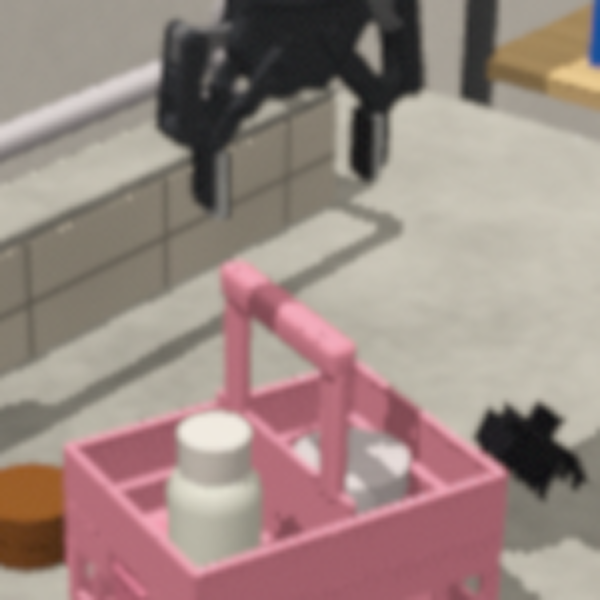

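The gripper is aligned and straddles the bar at crop (290,300). I'll descend and grip.

play_rows(motion=[{"tx": -0.2,"ty": 0,"tz": 3,"spin": 0,"grip": 100},{"tx": -0.2,"ty": 0,"tz": 6,"spin": 0,"grip": 100},{"tx": -0.2,"ty": 0,"tz": 8.1,"spin": 0,"grip": 100},{"tx": -0.2,"ty": 0,"tz": 8.1,"spin": 0,"grip": 100},{"tx": -0.2,"ty": 0,"tz": 8.1,"spin": 0,"grip": 60}])

```text
t: 4.3
tool_pos: [0.4526, 0.007, 0.1994]
ee_rot: [-3.141, -0.001, -0.336]
force: [0.2, 0.3, 0.9]
width: 0.0732
gripper_force: 0.0
```

play_rows(motion=[{"tx": 0,"ty": 0,"tz": 0,"spin": 0,"grip": 30},{"tx": 0,"ty": 0,"tz": 0,"spin": 0,"grip": 25},{"tx": 0,"ty": 0,"tz": 0,"spin": 0,"grip": 20},{"tx": 0,"ty": 0,"tz": 0,"spin": 0,"grip": 0},{"tx": 0,"ty": 0,"tz": 0,"spin": 0,"grip": 0}], grip_force=80)

```text
t: 4.8
tool_pos: [0.4527, 0.0074, 0.1994]
ee_rot: [-3.141, -0.002, -0.336]
force: [-1.1, 0.7, 5.2]
width: 0.0168
gripper_force: 79.6
```

play_rows(motion=[{"tx": 0,"ty": 0,"tz": 0,"spin": 0,"grip": 0},{"tx": 0,"ty": 0,"tz": 0,"spin": 0,"grip": 0}])

```text
t: 5.0
tool_pos: [0.4527, 0.0073, 0.1994]
ee_rot: [-3.141, -0.002, -0.336]
force: [-1.3, 1.0, 6.0]
width: 0.0167
gripper_force: 79.7
```

play_rows(motion=[{"tx": 0,"ty": 0,"tz": -0.2,"spin": 0,"grip": 0},{"tx": 0,"ty": 0,"tz": -0.5,"spin": 0,"grip": 0},{"tx": 0,"ty": 0,"tz": -0.8,"spin": 0,"grip": 0},{"tx": 0,"ty": 0,"tz": -1.1,"spin": 0,"grip": 0},{"tx": 0,"ty": 0,"tz": -1.4,"spin": 0,"grip": 0}])

```text
t: 5.5
tool_pos: [0.4512, 0.0074, 0.2113]
ee_rot: [3.141, 0.002, -0.336]
force: [3.8, 0.6, -14.7]
width: 0.0172
gripper_force: 78.6
```

play_rows(motion=[{"tx": 0,"ty": 0,"tz": -0.4,"spin": 0,"grip": 0},{"tx": 0,"ty": 0,"tz": -0.8,"spin": 0,"grip": 0},{"tx": 0,"ty": 0,"tz": -1.2,"spin": 0,"grip": 0},{"tx": 0,"ty": 0,"tz": -1.8,"spin": 0,"grip": 0},{"tx": 0,"ty": 0,"tz": -2.6,"spin": 0,"grip": 0}])

```text
t: 6.0
tool_pos: [0.4517, 0.007, 0.2394]
ee_rot: [3.141, 0.0, -0.336]
force: [0.3, 1.5, -6.8]
width: 0.0169
gripper_force: 79.9
```

```bash
python3 - <<'E'
from h import *
S=snapshot('side')
print([(np.round(d['at'],1),round(d['score'],2)) for d in pinpoint('tray_handle',S)])
a=S['pixels'][130:330,240:440]
cv2.imwrite('pics/a4.png',cv2.resize(a[:,:,::-1],(600,600),interpolation=cv2.INTER_CUBIC))
E
python3 go.py .66 -.18 .26 -.4
```

```text
[(array([214. , 340.6]), 0.97), (array([272.1, 340.1]), 0.25), (array([269.7, 400.7]), 0.2), (array([256.8, 241.3]), 0.17)]
t 6.1 pos [0.4532 0.0069 0.2406] yaw -19.25 -> txyz cm [25.69 10.82 -1.84] spin -18.85 F [ 0.7  0.3 -5.6]
```

View pics/a4.png

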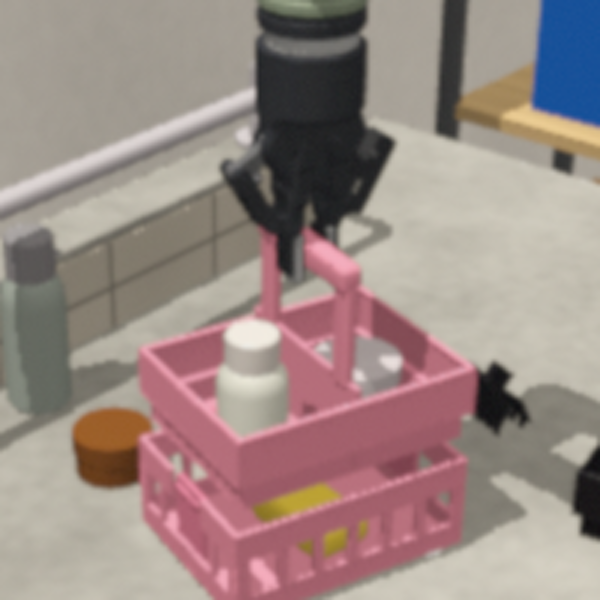

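The tray is free and level. The bottle and tin are standing, and the soap is left in the tier. I'll carry it right and forward.

play_rows(motion=[{"tx": 0.5,"ty": 0.2,"tz": -1,"spin": 0,"grip": 0},{"tx": 2,"ty": 0.8,"tz": -2,"spin": -2,"grip": 0},{"tx": 4,"ty": 1.7,"tz": -3,"spin": -4,"grip": 0},{"tx": 6.5,"ty": 2.7,"tz": -3,"spin": -6,"grip": 0},{"tx": 9,"ty": 3.8,"tz": -3,"spin": -8,"grip": 0}])

```text
t: 6.6
tool_pos: [0.5257, -0.0593, 0.2694]
ee_rot: [3.141, -0.001, -0.195]
force: [0.3, 0.3, -6.8]
width: 0.017
gripper_force: 79.9
```

```bash
python3 go.py .663 -.18 .27 -.4
```

```text
t 6.6 pos [ 0.5257 -0.0593  0.2694] yaw -11.15 -> txyz cm [15.81  9.19 -0.04] spin -10.75 F [ 0.3  0.3 -6.8]
```

play_rows(motion=[{"tx": 2.5,"ty": 1.5,"tz": 0,"spin": -2,"grip": 0},{"tx": 5,"ty": 3,"tz": 0,"spin": -4,"grip": 0},{"tx": 7.5,"ty": 4.5,"tz": 0,"spin": -6,"grip": 0},{"tx": 10,"ty": 6,"tz": 0,"spin": -8,"grip": 0},{"tx": 12.5,"ty": 7.3,"tz": 0,"spin": -10,"grip": 0}])

```text
t: 7.1
tool_pos: [0.6336, -0.1558, 0.2681]
ee_rot: [3.141, 0.001, -0.021]
force: [0.5, 0.5, -6.1]
width: 0.0171
gripper_force: 79.9
```

play_rows(motion=[{"tx": 1.5,"ty": 0.8,"tz": 0,"spin": -0.7,"grip": 0},{"tx": 2,"ty": 1,"tz": 0,"spin": -0.7,"grip": 0},{"tx": 2,"ty": 1,"tz": 0,"spin": -0.7,"grip": 0},{"tx": 2,"ty": 1,"tz": 0,"spin": -0.7,"grip": 0}])

```text
t: 7.5
tool_pos: [0.6518, -0.1641, 0.2679]
ee_rot: [-3.141, 0.002, -0.009]
force: [-0.3, 0.5, -7.1]
width: 0.0168
gripper_force: 79.9
```

```bash
python3 go.py .663 -.18 .1364 -.4
```

```text
t 7.5 pos [ 0.6518 -0.1641  0.2679] yaw -0.54 -> txyz cm [ 1.16  1.59 13.15] spin -0.14 F [-0.3  0.5 -7.1]
```

play_rows(motion=[{"tx": 0.8,"ty": 0.8,"tz": 1,"spin": 0,"grip": 0},{"tx": 1.6,"ty": 1.6,"tz": 3,"spin": 0,"grip": 0},{"tx": 1.6,"ty": 1.6,"tz": 6,"spin": 0,"grip": 0},{"tx": 1.6,"ty": 1.6,"tz": 9,"spin": 0,"grip": 0},{"tx": 1.6,"ty": 1.6,"tz": 11,"spin": 0,"grip": 0}])

```text
t: 8.0
tool_pos: [0.6667, -0.1803, 0.1546]
ee_rot: [-3.14, 0.005, -0.009]
force: [-0.2, -0.1, -6.8]
width: 0.0169
gripper_force: 79.9
```

play_rows(motion=[{"tx": 0,"ty": 0,"tz": 0.7,"spin": 0,"grip": 0},{"tx": 0,"ty": 0,"tz": 1.0,"spin": 0,"grip": 0},{"tx": 0,"ty": 0,"tz": 1.2,"spin": 0,"grip": 0},{"tx": 0,"ty": 0,"tz": 1.4,"spin": 0,"grip": 0},{"tx": 0,"ty": 0,"tz": 1.4,"spin": 0,"grip": 0}])

```text
t: 8.5
tool_pos: [0.6692, -0.1812, 0.1457]
ee_rot: [3.141, -0.002, -0.01]
force: [1.0, 0.0, -7.2]
width: 0.0169
gripper_force: 79.9
```

```bash
python3 go.py .667 -.18 .1364 -.4;python3 - <<'E'
from h import *
S=snapshot('side')
a=S['pixels'][100:300,200:440]
cv2.imwrite('pics/a5.png',cv2.resize(a[:,:,::-1],(720,600),interpolation=cv2.INTER_CUBIC))
E
```

```text
t 8.5 pos [ 0.6692 -0.1812  0.1457] yaw -0.55 -> txyz cm [-0.22 -0.12  0.93] spin -0.15 F [ 1.   0.  -7.2]
```

View pics/a5.png

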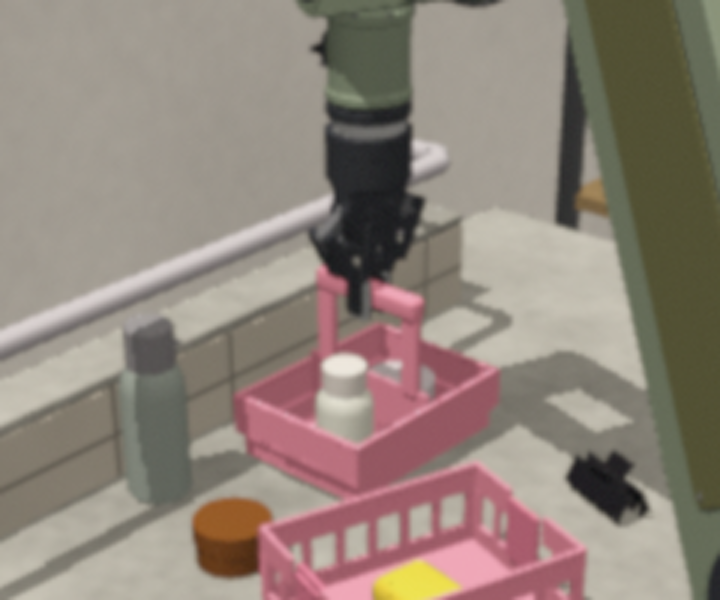

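The tray hovers about 9 mm up, clear of the shampoo, brown cylinder and tier. I'll lower it gently.

play_rows(motion=[{"tx": 0,"ty": 0,"tz": 0.25,"spin": 0,"grip": 0},{"tx": 0,"ty": 0,"tz": 0.45,"spin": 0,"grip": 0},{"tx": 0,"ty": 0,"tz": 0.6,"spin": 0,"grip": 0},{"tx": 0,"ty": 0,"tz": 0.7,"spin": 0,"grip": 0},{"tx": 0,"ty": 0,"tz": 0.75,"spin": 0,"grip": 0}])

```text
t: 9.05
tool_pos: [0.6683, -0.1809, 0.1367]
ee_rot: [-3.142, 0.0, -0.01]
force: [-1.2, -0.5, -5.7]
width: 0.0172
gripper_force: 80.1
```

play_rows(motion=[{"tx": 0,"ty": 0,"tz": 0.05,"spin": 0,"grip": 0},{"tx": 0,"ty": 0,"tz": 0.1,"spin": 0,"grip": 0},{"tx": 0,"ty": 0,"tz": 0.1,"spin": 0,"grip": 0}])

```text
t: 9.35
tool_pos: [0.6685, -0.181, 0.1366]
ee_rot: [3.141, -0.0, -0.01]
force: [-3.4, -0.7, -1.6]
width: 0.0169
gripper_force: 80.6
```

play_rows(motion=[{"tx": 0,"ty": 0,"tz": 0.05,"spin": 0,"grip": 0},{"tx": 0,"ty": 0,"tz": 0.05,"spin": 0,"grip": 30},{"tx": 0,"ty": 0,"tz": 0.05,"spin": 0,"grip": 60},{"tx": 0,"ty": 0,"tz": 0.05,"spin": 0,"grip": 75},{"tx": 0,"ty": 0,"tz": 0.05,"spin": 0,"grip": 75}])

```text
t: 9.85
tool_pos: [0.6689, -0.181, 0.1358]
ee_rot: [3.141, -0.001, -0.01]
force: [0.1, 0.6, -0.8]
width: 0.0638
gripper_force: 0.0
```

play_rows(motion=[{"tx": 0,"ty": 0,"tz": 0,"spin": 0,"grip": 75},{"tx": 0,"ty": 0,"tz": -1,"spin": 0,"grip": 75},{"tx": 0,"ty": 0,"tz": -4,"spin": 0,"grip": 75},{"tx": 0,"ty": 0,"tz": -8,"spin": 0,"grip": 75},{"tx": 0,"ty": 0,"tz": -12,"spin": 0,"grip": 75}])

```text
t: 10.35
tool_pos: [0.6681, -0.1807, 0.2567]
ee_rot: [-3.141, 0.001, -0.01]
force: [0.1, -0.6, 0.7]
width: 0.064
gripper_force: 0.0
```

```bash
python3 go.py .525 -.18 .26 90; python3 - <<'E'
from h import *
S=snapshot('side')
print([(np.round(d['at'],1),round(d['score'],2),atz(S,d['at'],.15).round(3)) for d in pinpoint('tray_handle',S)])
print([(np.round(d['at'],1),round(d['score'],2),atz(S,d['at'],.08).round(3)) for d in pinpoint('tray_center',S)])
E
```

```text
t 10.35 pos [ 0.6681 -0.1807  0.2567] yaw -0.55 -> txyz cm [-14.31   0.07  -0.32] spin -90.55 F [ 0.1 -0.6  0.7]
[(array([202.7, 324.8]), 0.84, array([ 0.652, -0.172,  0.15 ]))]
[(array([224., 324.]), 0.9, array([ 0.662, -0.181,  0.08 ]))]
```

Released and risen. Now I'll back off, turn the gripper a quarter turn so one open finger leads (that keeps its body behind the handle), and come down behind the tray.

play_rows(motion=[{"tx": -3,"ty": 0,"tz": 0,"spin": -7,"grip": 75},{"tx": -6,"ty": 0,"tz": 0,"spin": -15,"grip": 75},{"tx": -9,"ty": 0,"tz": 0,"spin": -23,"grip": 90},{"tx": -12,"ty": 0,"tz": 0,"spin": -31,"grip": 100},{"tx": -15,"ty": 0,"tz": 0,"spin": -39,"grip": 100}])

```text
t: 11.0
tool_pos: [0.5166, -0.179, 0.2542]
ee_rot: [-3.14, 0.001, 0.677]
force: [-0.4, -0.2, 0.6]
width: 0.0857
gripper_force: 0.0
```

play_rows(motion=[{"tx": 0,"ty": 0,"tz": 0,"spin": -8,"grip": 100},{"tx": 0,"ty": 0,"tz": 0,"spin": -16,"grip": 100},{"tx": 0,"ty": 0,"tz": 0,"spin": -24,"grip": 100},{"tx": 0,"ty": 0,"tz": 0,"spin": -32,"grip": 100},{"tx": 0,"ty": 0,"tz": 0,"spin": -40,"grip": 100}])

```text
t: 11.5
tool_pos: [0.5177, -0.1791, 0.2543]
ee_rot: [-3.14, -0.001, 1.375]
force: [0.4, -0.4, 0.6]
width: 0.0853
gripper_force: 0.0
```

play_rows(motion=[{"tx": 0,"ty": 0,"tz": 0,"spin": -8,"grip": 100},{"tx": 0,"ty": 0,"tz": 0,"spin": -11,"grip": 100},{"tx": 0,"ty": 0,"tz": 0,"spin": -11,"grip": 100},{"tx": 0,"ty": 0,"tz": 0,"spin": -11,"grip": 100}])

```text
t: 11.9
tool_pos: [0.518, -0.1792, 0.2547]
ee_rot: [-3.14, -0.001, 1.56]
force: [-0.7, 0.5, -0.4]
width: 0.0855
gripper_force: 0.0
```

```bash
python3 go.py .51 -.181 .03 89.5
```

```text
t 11.9 pos [ 0.518  -0.1792  0.2547] yaw 89.38 -> txyz cm [-0.2  -0.78 22.47] spin -0.12 F [-0.7  0.5 -0.4]
```

play_rows(motion=[{"tx": -0.2,"ty": -0.8,"tz": 4,"spin": 0,"grip": 100},{"tx": -0.2,"ty": -0.8,"tz": 8,"spin": 0,"grip": 100},{"tx": -0.2,"ty": -0.8,"tz": 12,"spin": 0,"grip": 100},{"tx": -0.2,"ty": -0.8,"tz": 16,"spin": 0,"grip": 100},{"tx": -0.2,"ty": -0.8,"tz": 19,"spin": 0,"grip": 100}])

```text
t: 12.4
tool_pos: [0.5089, -0.1805, 0.0625]
ee_rot: [-3.139, -0.002, 1.56]
force: [0.2, 0.1, -1.0]
width: 0.0854
gripper_force: 0.0
```

play_rows(motion=[{"tx": 0,"ty": 0,"tz": 2,"spin": 0,"grip": 100},{"tx": 0,"ty": 0,"tz": 3.3,"spin": 0,"grip": 100},{"tx": 0,"ty": 0.5,"tz": 3.3,"spin": 0,"grip": 100},{"tx": 0,"ty": 1,"tz": 3.3,"spin": 0,"grip": 100},{"tx": 0,"ty": 1,"tz": 3.3,"spin": 0,"grip": 100}])

```text
t: 12.9
tool_pos: [0.5229, -0.1824, 0.0342]
ee_rot: [3.137, 0.002, 1.561]
force: [0.0, 0.1, -0.1]
width: 0.0856
gripper_force: 0.0
```

```bash
python3 go.py .53 -.181 .03 89.5; python3 - <<'E'
from h import *
S=snapshot('side')
a=S['pixels'][160:280,250:410]
cv2.imwrite('pics/a6.png',cv2.resize(a[:,:,::-1],(800,600),interpolation=cv2.INTER_CUBIC))
E
```

```text
t 12.9 pos [ 0.5229 -0.1824  0.0342] yaw 89.46 -> txyz cm [0.15 0.7  0.42] spin -0.04 F [ 0.   0.1 -0.1]
```

View pics/a6.png

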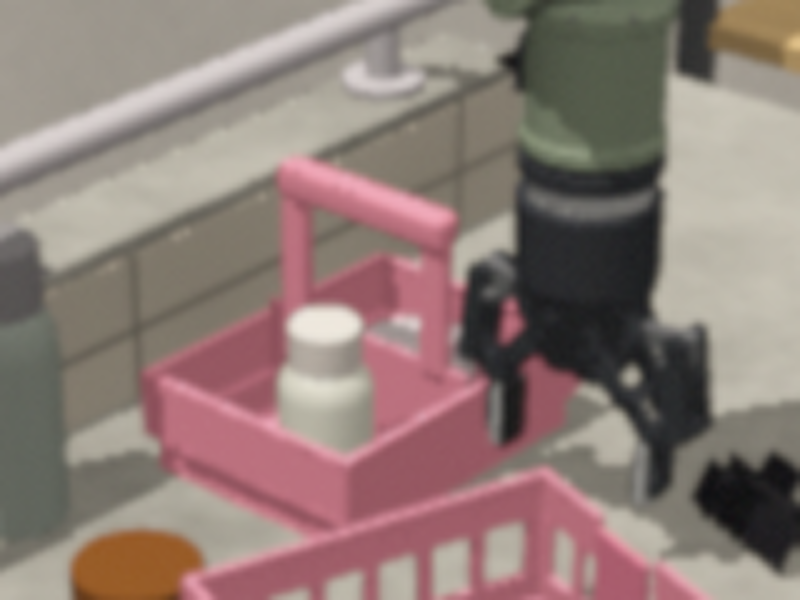

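The finger's elbow sticks out ahead of its tip at the height of the handle upright (crop 465,300). I'll push with the finger about 30 mm to the +y side, clear of the upright, and alternate sides if the tray turns.

play_rows(motion=[{"tx": 1.5,"ty": 0,"tz": 0.3,"spin": 0,"grip": 100},{"tx": 3.1,"ty": 0,"tz": 0.4,"spin": 0,"grip": 100},{"tx": 3.1,"ty": 0.5,"tz": 0.4,"spin": 0,"grip": 100},{"tx": 3.1,"ty": 1,"tz": 0.4,"spin": 0,"grip": 100},{"tx": 3.1,"ty": 1.5,"tz": 0.4,"spin": 0,"grip": 100}])

```text
t: 13.45
tool_pos: [0.5366, -0.1506, 0.0286]
ee_rot: [3.141, 0.001, 1.562]
force: [-0.4, 0.2, 0.2]
width: 0.0854
gripper_force: 0.0
```

play_rows(motion=[{"tx": 0,"ty": 0.4,"tz": 0,"spin": 0,"grip": 100},{"tx": 0,"ty": 0.8,"tz": 0,"spin": 0,"grip": 100},{"tx": 0,"ty": 1.2,"tz": 0,"spin": 0,"grip": 100},{"tx": 0,"ty": 1.6,"tz": 0,"spin": 0,"grip": 100}])

```text
t: 13.85
tool_pos: [0.5515, -0.1508, 0.028]
ee_rot: [-3.141, -0.0, 1.561]
force: [-3.7, 0.2, 1.3]
width: 0.0851
gripper_force: 2.0
```

```bash
cat > pose.py <<'E'
from h import *
# tray pose on ledge from both views: rim (z=.06) pixels of the tray silhouette in top; pinpoints in side
S=snapshot('side');T=snapshot('top')
f=lambda t,p,z:[(round(d['score'],2),atz(p,d['at'],z)[:2].round(3).tolist()) for d in pinpoint(t,p)][:2]
print('handle S',f('tray_handle',S,.15),'centre S',f('tray_center',S,.08),'T',f('tray_center',T,.08))
print('shampoo S',f('shampoo',S,0))
hsv=cv2.cvtColor(T['pixels'],cv2.COLOR_RGB2HSV)
m=((hsv[...,0]>160)&(hsv[...,1]>70)&(hsv[...,2]>60)).astype(np.uint8)
n,l,st,ce=cv2.connectedComponentsWithStats(cv2.morphologyEx(m,cv2.MORPH_CLOSE,np.ones((5,5))))
for i in range(1,n):
    if st[i,4]>150: print(st[i].tolist(),[atz(T,(r,c),.06)[:2].round(3).tolist() for c,r in cv2.approxPolyDP(cv2.convexHull(cv2.findContours((l==i).astype(np.uint8),0,2)[0][0]),4,True)[:,0]])
E
python3 go.py .6 -.151 .03 89.5; python3 pose.py
```

```text
t 13.85 pos [ 0.5515 -0.1508  0.028 ] yaw 89.43 -> txyz cm [ 0.03  4.85 -0.2 ] spin -0.07 F [-3.7  0.2  1.3]
handle S [(0.33, [0.613, 0.156])] centre S [(0.84, [0.681, -0.181])] T [(0.79, [0.233, -0.245]), (0.65, [0.689, -0.19])]
shampoo S [(0.72, [0.761, -0.001])]
[372, 116, 96, 77, 4163] [[0.752, -0.286], [0.62, -0.282], [0.609, -0.079], [0.76, -0.089], [0.767, -0.211]]
[279, 220, 98, 91, 1687] [[0.5, -0.084], [0.359, -0.041], [0.418, 0.123], [0.552, 0.073]]
[343, 253, 11, 39, 154] [[0.479, -0.028], [0.406, -0.024], [0.4, -0.011]]
[477, 329, 14, 51, 164] [[0.313, -0.288], [0.21, -0.31]]
[468, 331, 14, 51, 165] [[0.309, -0.269], [0.206, -0.291]]
```

play_rows(motion=[{"tx": 0,"ty": 0.4,"tz": 0,"spin": 0,"grip": 100},{"tx": 0,"ty": 0.8,"tz": 0,"spin": 0,"grip": 100},{"tx": 0,"ty": 1.2,"tz": 0,"spin": 0,"grip": 100},{"tx": 0,"ty": 1.2,"tz": 0,"spin": 0,"grip": 100}])

```text
t: 14.55
tool_pos: [0.5646, -0.1509, 0.0283]
ee_rot: [3.14, 0.0, 1.561]
force: [-1.0, 0.0, -0.5]
width: 0.0854
gripper_force: 0.5
```

```bash
cat > yaw.py <<'E'
from h import *
T=snapshot('top');S=snapshot('side')
hsv=cv2.cvtColor(T['pixels'],cv2.COLOR_RGB2HSV)
m=((hsv[...,0]>160)&(hsv[...,1]>70)&(hsv[...,2]>60)).astype(np.uint8);m[215:]=0
cs=np.where(m.sum(0)>8)[0]
far=np.array([atz(T,(np.where(m[:,c])[0].min(),c),.06)[:2] for c in cs[6:-6]])
near=np.array([atz(T,(np.where(m[:,c])[0].max()+1,c),.06)[:2] for c in cs[6:-6]])
for n,e in(('far',far),('near',near)):
    k=np.ones(len(e),bool)
    for _ in range(4):
        a=np.polyfit(e[k,1],e[k,0],1);r=e[:,0]-np.polyval(a,e[:,1]);k=abs(r)<max(.0025,1.0*np.std(r[k]))
    print(n,'x at y=-.18: %.4f'%np.polyval(a,-.18),'yaw deg %.2f'%-np.degrees(np.arctan(a[0])),k.sum(),len(e))
# top edge of the upstand front for comparison
print('y ext',far[[0,-1],1].round(3),'centre S',[(round(d['score'],2),atz(S,d['at'],.08)[:2].round(3).tolist()) for d in pinpoint('tray_center',S)][:2])
E
python3 yaw.py; python3 go.py .6 -.151 .03 89.5
```

```text
far x at y=-.18: 0.7681 yaw deg -3.98 69 84
near x at y=-.18: 0.6534 yaw deg 2.62 10 84
y ext [-0.098 -0.278] centre S [(0.59, [0.691, -0.201]), (0.49, [0.374, -0.128])]
t 14.7 pos [ 0.5645 -0.151   0.0284] yaw 89.45 -> txyz cm [ 0.04  3.55 -0.16] spin -0.05 F [-0.6  0.3  0.2]
```

The tray has turned about 3.5° with its +y side leading. I'll switch the finger to the -y side.

play_rows(motion=[{"tx": 0,"ty": -1.2,"tz": 0,"spin": 0,"grip": 100},{"tx": -2,"ty": -1.2,"tz": 0,"spin": 0,"grip": 100},{"tx": -4.5,"ty": -1.2,"tz": 0,"spin": 0,"grip": 100},{"tx": -6.7,"ty": -1.2,"tz": 0,"spin": 0,"grip": 100},{"tx": -6.7,"ty": -1.2,"tz": 0,"spin": 0,"grip": 100}])

```text
t: 15.2
tool_pos: [0.5524, -0.2211, 0.0292]
ee_rot: [3.138, 0.003, 1.558]
force: [-0.1, -0.2, 0.0]
width: 0.0854
gripper_force: 0.0
```

play_rows(motion=[{"tx": 0,"ty": 0.4,"tz": 0,"spin": 0,"grip": 100},{"tx": 0,"ty": 0.8,"tz": 0,"spin": 0,"grip": 100},{"tx": 0,"ty": 1.2,"tz": 0,"spin": 0,"grip": 100},{"tx": 0,"ty": 1.6,"tz": 0,"spin": 0,"grip": 100},{"tx": 0,"ty": 2,"tz": 0,"spin": 0,"grip": 100}])

```text
t: 15.7
tool_pos: [0.571, -0.2174, 0.0282]
ee_rot: [-3.14, -0.0, 1.562]
force: [-2.8, -0.7, 1.7]
width: 0.085
gripper_force: 1.8
```

```bash
python3 yaw.py; python3 go.py .6 -.218 .03 89.5
```

```text
far x at y=-.18: 0.7767 yaw deg -1.39 73 83
near x at y=-.18: 0.6430 yaw deg 16.67 16 83
y ext [-0.098 -0.274] centre S [(0.67, [0.689, -0.178])]
t 15.85 pos [ 0.5718 -0.2176  0.0282] yaw 89.48 -> txyz cm [-0.02  2.82 -0.18] spin -0.02 F [-0.2  1.   0.3]
```

play_rows(motion=[{"tx": 0,"ty": 0.4,"tz": 0,"spin": 0,"grip": 100},{"tx": 0,"ty": 0.8,"tz": 0,"spin": 0,"grip": 100},{"tx": 0,"ty": 1.1,"tz": 0,"spin": 0,"grip": 100},{"tx": 0,"ty": 1.1,"tz": 0,"spin": 0,"grip": 100}])

```text
t: 16.25
tool_pos: [0.5827, -0.2181, 0.0282]
ee_rot: [3.141, 0.0, 1.561]
force: [-1.0, -0.2, 0.2]
width: 0.0855
gripper_force: 0.3
```

play_rows(motion=[{"tx": 0,"ty": -1.2,"tz": 0,"spin": 0,"grip": 100},{"tx": 2,"ty": -1.2,"tz": 0,"spin": 0,"grip": 100},{"tx": 4.5,"ty": -1.2,"tz": 0,"spin": 0,"grip": 100},{"tx": 6.7,"ty": -1.2,"tz": 0,"spin": 0,"grip": 100},{"tx": 6.7,"ty": -0.8,"tz": 0,"spin": 0,"grip": 100}])

```text
t: 16.75
tool_pos: [0.5745, -0.1471, 0.028]
ee_rot: [-3.141, -0.002, 1.564]
force: [-0.2, -0.5, 0.4]
width: 0.0854
gripper_force: 0.0
```

```bash
python3 yaw.py; python3 go.py .6 -.151 .03 89.5
```

```text
far x at y=-.18: 0.7825 yaw deg -0.44 82 85
near x at y=-.18: 0.6849 yaw deg -22.56 42 85
y ext [-0.094 -0.274] centre S [(0.93, [0.721, -0.196])]
t 16.9 pos [ 0.5758 -0.1509  0.0287] yaw 89.5 -> txyz cm [ 0.01  2.42 -0.12] spin 0.0 F [ 0.9 -0.3  0.5]
```

play_rows(motion=[{"tx": 0,"ty": 0.4,"tz": 0,"spin": 0,"grip": 100},{"tx": 0,"ty": 0.8,"tz": 0,"spin": 0,"grip": 100},{"tx": 0,"ty": 1.2,"tz": 0,"spin": 0,"grip": 100},{"tx": 0,"ty": 1.6,"tz": 0,"spin": 0,"grip": 100},{"tx": 0,"ty": 1.6,"tz": 0,"spin": 0,"grip": 100}])

```text
t: 17.4
tool_pos: [0.591, -0.1514, 0.0281]
ee_rot: [3.141, -0.0, 1.561]
force: [-1.6, -0.2, 0.9]
width: 0.0857
gripper_force: 0.8
```

play_rows(motion=[{"tx": 0,"ty": -1.2,"tz": 0,"spin": 0,"grip": 100},{"tx": -2,"ty": -1.2,"tz": 0,"spin": 0,"grip": 100},{"tx": -4.5,"ty": -1.2,"tz": 0,"spin": 0,"grip": 100},{"tx": -6.7,"ty": -1.2,"tz": 0,"spin": 0,"grip": 100},{"tx": -6.7,"ty": -1,"tz": 0,"spin": 0,"grip": 100}])

```text
t: 17.9
tool_pos: [0.5811, -0.2214, 0.0289]
ee_rot: [3.138, 0.002, 1.558]
force: [0.9, -0.1, 0.7]
width: 0.0853
gripper_force: 0.0
```

play_rows(motion=[{"tx": 0,"ty": 0.3,"tz": 0,"spin": 0,"grip": 100},{"tx": 0,"ty": 0.6,"tz": 0,"spin": 0,"grip": 100},{"tx": 0,"ty": 0.9,"tz": 0,"spin": 0,"grip": 100},{"tx": 0,"ty": 1.2,"tz": 0,"spin": 0,"grip": 100}])

```text
t: 18.3
tool_pos: [0.5915, -0.2173, 0.0282]
ee_rot: [-3.139, -0.0, 1.563]
force: [-4.7, -0.4, 2.9]
width: 0.0852
gripper_force: 2.1
```

play_rows(motion=[{"tx": 0,"ty": 0.2,"tz": 0,"spin": 0,"grip": 100},{"tx": 0,"ty": 0.4,"tz": 0,"spin": 0,"grip": 100},{"tx": 0,"ty": 0.6,"tz": 0,"spin": 0,"grip": 100}])

```text
t: 18.6
tool_pos: [0.5978, -0.218, 0.0281]
ee_rot: [-3.141, -0.0, 1.561]
force: [-3.5, -0.9, 0.5]
width: 0.0854
gripper_force: 1.7
```

play_rows(motion=[{"tx": 0,"ty": 0.2,"tz": 0,"spin": 0,"grip": 100},{"tx": 0,"ty": 0.3,"tz": 0,"spin": 0,"grip": 100}])

```text
t: 18.8
tool_pos: [0.5987, -0.218, 0.0283]
ee_rot: [-3.136, -0.001, 1.562]
force: [-13.1, 0.4, 8.9]
width: 0.0855
gripper_force: 6.9
```

play_rows(motion=[{"tx": 0,"ty": 0.2,"tz": 0,"spin": 0,"grip": 100},{"tx": 0,"ty": 0.3,"tz": 0,"spin": 0,"grip": 100}])

```text
t: 19.0
tool_pos: [0.5987, -0.218, 0.0286]
ee_rot: [-3.129, -0.002, 1.562]
force: [-23.2, 0.7, 18.4]
width: 0.0853
gripper_force: 12.2
```

Firm contact on this side, at a finger x of 0.5987. I'll back off and do the same on the +y side, stopping at a light force.

play_rows(motion=[{"tx": 0,"ty": -1.2,"tz": 0,"spin": 0,"grip": 100},{"tx": 0,"ty": -2,"tz": 0,"spin": 0,"grip": 100},{"tx": 3,"ty": -2,"tz": 0,"spin": 0,"grip": 100},{"tx": 6.7,"ty": -2,"tz": 0,"spin": 0,"grip": 100},{"tx": 6.7,"ty": -1.5,"tz": 0,"spin": 0,"grip": 100}])

```text
t: 19.5
tool_pos: [0.589, -0.1467, 0.0277]
ee_rot: [-3.14, -0.003, 1.564]
force: [-0.9, -0.8, 0.2]
width: 0.0854
gripper_force: 0.0
```

play_rows(motion=[{"tx": 0,"ty": 0.3,"tz": 0,"spin": 0,"grip": 100},{"tx": 0,"ty": 0.6,"tz": 0,"spin": 0,"grip": 100},{"tx": 0,"ty": 0.8,"tz": 0,"spin": 0,"grip": 100}])

```text
t: 19.8
tool_pos: [0.5983, -0.1522, 0.0285]
ee_rot: [3.141, 0.0, 1.56]
force: [-5.2, 0.3, 3.2]
width: 0.0855
gripper_force: 2.6
```

play_rows(motion=[{"tx": 0,"ty": 0.2,"tz": 0,"spin": 0,"grip": 100},{"tx": 0,"ty": 0.3,"tz": 0,"spin": 0,"grip": 100}])

```text
t: 20.0
tool_pos: [0.5992, -0.1516, 0.028]
ee_rot: [-3.138, -0.001, 1.56]
force: [-5.8, 1.3, 3.7]
width: 0.0853
gripper_force: 3.2
```

play_rows(motion=[{"tx": 0,"ty": 0.15,"tz": 0,"spin": 0,"grip": 100},{"tx": 0,"ty": 0.3,"tz": 0,"spin": 0,"grip": 100}])

```text
t: 20.2
tool_pos: [0.5996, -0.1514, 0.028]
ee_rot: [-3.132, -0.002, 1.561]
force: [-17.5, 0.8, 13.3]
width: 0.0854
gripper_force: 8.9
```

play_rows(motion=[{"tx": 0,"ty": 0.1,"tz": 0,"spin": 0,"grip": 100},{"tx": 0,"ty": 0.2,"tz": 0,"spin": 0,"grip": 100}])

```text
t: 20.4
tool_pos: [0.5995, -0.1514, 0.0282]
ee_rot: [-3.127, -0.002, 1.561]
force: [-23.0, 0.4, 18.3]
width: 0.0854
gripper_force: 11.9
```

Both sides are seated, and the line between them matches the upstand's slight yaw. I'll retreat and check.

play_rows(motion=[{"tx": 0,"ty": -1,"tz": 0,"spin": 0,"grip": 100},{"tx": 0,"ty": -3,"tz": 0,"spin": 0,"grip": 100},{"tx": 0,"ty": -4,"tz": 0,"spin": 0,"grip": 100},{"tx": 0,"ty": -4,"tz": -3,"spin": 0,"grip": 100},{"tx": 0,"ty": -4,"tz": -8,"spin": 0,"grip": 100}])

```text
t: 20.9
tool_pos: [0.562, -0.1499, 0.1047]
ee_rot: [-3.133, -0.004, 1.56]
force: [0.8, -0.3, 0.7]
width: 0.0853
gripper_force: 0.0
```

play_rows(motion=[{"tx": 0,"ty": 0,"tz": -5,"spin": 0,"grip": 100},{"tx": 0,"ty": 0,"tz": -10,"spin": 0,"grip": 100},{"tx": 0,"ty": -4,"tz": -14,"spin": 0,"grip": 100},{"tx": 0,"ty": -7,"tz": -14,"spin": 0,"grip": 100},{"tx": 0,"ty": -7,"tz": -14,"spin": 0,"grip": 100}])

```text
t: 21.4
tool_pos: [0.4937, -0.1504, 0.2502]
ee_rot: [3.14, 0.001, 1.56]
force: [-0.1, -0.7, -1.6]
width: 0.0858
gripper_force: 0.0
```

```bash
python3 go.py .5 -.151 .2 89.5; python3 - <<'E'
from h import *
S=snapshot('side');T=snapshot('top')
r=lambda a,w,h:cv2.resize(a[:,:,::-1],(w,h),interpolation=cv2.INTER_CUBIC)
cv2.imwrite('pics/a7.png',np.vstack([r(S['pixels'][130:290,200:413],400*2,600-240)[:360],r(T['pixels'][60:180,250:517],800,240)]))
for t,z in(('shampoo',0),('hair_clip',0),('hairbrush',0),('tray_center',.08)): print(t,[(round(d['score'],2),atz(p,d['at'],z)[:2].round(3).tolist()) for p in(S,T) for d in pinpoint(t,p)[:1]])
E
```

```text
t 21.4 pos [ 0.4937 -0.1504  0.2502] yaw 89.37 -> txyz cm [-0.04  0.62  5.02] spin -0.13 F [-0.1 -0.7 -1.6]
shampoo [(0.79, [0.747, 0.003]), (0.68, [0.759, 0.002])]
hair_clip [(0.69, [0.445, -0.242]), (0.9, [0.448, -0.248])]
hairbrush [(0.73, [0.804, 0.005]), (0.75, [0.442, 0.262])]
tray_center [(0.78, [0.728, -0.177]), (0.88, [0.233, -0.242])]
```

View pics/a7.png

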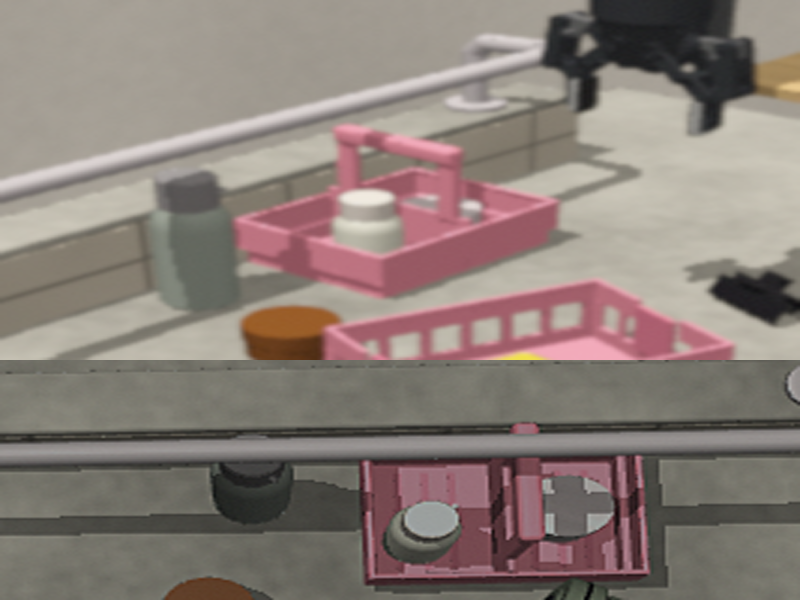

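The tray stands under the rail against the upstand. Its near edge, at crop (370–650, 577), is parallel to the rail. The bottle and tin are upright, everything else is where it was, and the gripper is clear.

```bash
python3 -c "
from cell import *
print(sign_off())"
```

```text
the job is handed in; nothing more can be done
None
```

I lifted the tray off the tier, stood it on the ledge to the right of the caddy and released it. Then I pushed it under the rail until it sat flush and square against the upstand, and handed the job in at about 21.5 s. The bottle and tin are still standing, and nothing else appeared to have moved in the last pictures; the verdict wasn't shown.

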